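Clear the filling position and peel a fresh tray off the nested pair

ROBOT

A 7-joint arm with a two-finger parallel gripper is mounted at the origin on a cart in front of the work surface, level with it; the furniture and walls round the work are solid. World frame = base frame: x ahead of the robot, y to its left, z up, the work surface at z = 0. Lengths are in m, angles in rad, forces in N, time in s.
With the tool pointing down it reaches from about 0.4 to 0.85 m from the base axis. Payload 10.4 kg.
Tool frame: the origin (TCP) lies midway between the tips of the shut fingers; the grasp point (between the pads) lies 19 mm behind it; y points along the fingers, x is the direction in which the jaws open and shut, and the axes are right-handed (so a half turn about y gives the same grasp; the last joint's range is limited). The gripper opens to 87 mm and grips with 3 to 60 N. Pads are 19 mm wide; open, the fingers measure 117 mm over their backs; the gripper's body (75 mm by 190 mm) begins 51 mm behind the grasp point.
Start: joints at [-1.263, 0.332, -0.065, 1.46, 0.022, 1.35, -0.088], TCP at [0.203, 0.591, 0.223] pointing down, gripper open.
Joint ranges: [-2.6, 2.6], [-0.5, 2.12], [-1.47, 1.34], [0.16, 2.42], [-1.27, 4.41], [0.06, 2.06], [-2.6, 2.6]. Speed limits (rad/s): [2.22, 2.22, 2.79, 2.79, 3.14, 3.14, 3.14].

INTERFACE

Orientations are given as a unit quaternion [x, y, z, w].
In Python, from bench import r gives the robot as it stands. The module is installed in compiled form; this text tells all that it offers.
- The arm moves only by the tool arm_command, never from a script. Its argument "deltas" is one flat list of numbers, 6 for each row, row after row: the shift along the tool's x, y, z in m, then the turn, a rotation vector about the tool's x, y, z in degrees. In form: [tx, ty, tz, ax, ay, az, tx, ty, tz, ax, ay, az, ...]. A call has 1 to 8 rows; each row is the pose to reach, as a shift and turn from the pose commanded when the call began, along the tool's axes at that moment; what a row does not reach only later rows make up. A row lasts 1/8 s, in which the tool goes at most 62.5 mm and 10.7 degrees, less where a joint would pass 70% of its speed; a pose out of reach is approached as far as the arm can. A call with a gripper value outside its range is refused whole. "hand" is the opening, from 0 (shut) to 1 (fully open), set as the call begins (left out, the last holds). The fingers move at their own pace and stop on an object; "grip_force" is the grip in N (left out, the last holds). Time passes only in rows, so rows that repeat a pose let the fingers close. It gives the time, the measured TCP pose, the force and the opening at its end, in the units of the state.
- r.read_state(): the state, without advancing time (a new reading comes with each control period).
- r.camera(name): name is "side" or "top" or "wrist"; returns a dict with "image" (420x560x3 uint8, red, green, blue), "intrinsics" (3x3 intrinsics, pixels), "k1" (the pictures are not rectified: a ray, as slopes to the right and down, at radius r is drawn at 1 + k1 r^2 times it, then the intrinsics apply), "world_from_camera" (4x4, takes a point from camera to world coordinates); the wrist camera has in their place "hand_eye" (4x4, takes a point from camera to tool coordinates, whose origin is the TCP and whose axes are the tool frame's). Camera axes: x right, y down, z forward; pixel columns grow to the right and rows downward; lengths in m; the calibration is good to about 2 mm. A picture is of the moment at which its call begins: read the wrist's pose just before it. There is no depth.
- r.close_job(): hands the job in, once; it reports no verdict.
Trained networks look in a picture, given as the dict that the camera call returned (one of the last four; its "shot" number tells which), for a name from the list of things; names that differ only in an ending like _2 or _b are one class to them, and where a whole thing is asked for, a point or a joint stands for the part that bears it (a point fixed in the world has none). Each returns a list of dicts, best first, with "conf" (0 to 1); they miss things now and then, are a little off and sometimes report something else, mostly with a low value. They report only what shows in the picture. A call takes as long as a camera call. They do not tell look-alikes from the thing itself.
- r.boxes_of(picture, query): "centre" ([row, column] in pixels, amid what is visible of it).
- r.regions_of(picture, query): "region" (420x560 bool, what is visible of it) and "centre" ([row, column] in pixels, amid what is visible of it).
The state is a dict: "time": time; "joint_positions": joint angles; "joint_vel": joint speeds; "joint_torque": joint torques, N m; "ee_pos": TCP position; "eef_rot": TCP orientation; "ft_force": force on the tool from outside, world axes, zero at the start; "torque": the same for the moment, N m; "width": finger opening in m.
Only numpy, scipy, OpenCV 4.12 (cv2) and the standard library are available. Lean on these libraries where they do the work, as an engineer would, in place of code of your own. Each camera call takes 0.05 s, during which the arm holds its last target.

TASK

Slide the small white bottle that stands in a ring along the bench, without lifting or tipping it, from its ring to the middle of the empty ring, and let it go. Then peel the white upper tray out of the steel tray it is stuck in: raise its finger-lug corner first while the opposite corner is still down in the steel tray, which must stay flat on the bench where it is. Finish holding the white tray in the gripper, level, centred over the ring you have just freed, about 20 cm above the bench and still, without letting go; leave the other things alone.

Things in the scene. Friction and masses are not known exactly. Their poses are not given: they have to be found in the camera images.
- bottle: small closed white plastic bottle with a red screw cap, body 47 mm across, 88 mm high, 0.15 kg; origin at the centre of its underside, z up. It starts in the middle of ring_start; the bottle's body can be gripped low at 20 to 45 mm height
- ring_start: flat dark ring drawn on the bench, 88 mm outer diameter, under 1 mm thick; the ring in which the bottle stands at the start (left or right). Origin at its centre on the bench
- ring_free: identical ring, empty at the start, 10 to 20 cm from the other; origin at its centre on the bench
- lower_tray: square dark steel tray, 112 mm over its rim, rim top 24 mm above the bench, loose, 0.15 kg; origin at the centre of its underside, x and y along its diagonals. Four small sprung balls in its walls (harder on the far sides) hold the upper tray: pulled straight up it takes about 2 N and drags this tray up; raising the lug corner about the far corner frees them in turn
- upper_tray: white formed tray, 112 mm square over its flat rim, 0.07 kg, nested in the steel tray, its rim on that tray's rim, an upright finger lug on the corner roughly toward the robot; origin at the centre of its underside (8 mm above the bench while nested), rim 16 to 19 mm above it. x runs along the diagonal from the lug corner to the opposite corner, z up
- lug (a point): point in the lug to grip, at x = -66, y = 0, z = 42 mm in the upper tray's frame. The lug is an upright plate 24 mm long (along x), 8 mm thick (along y, the way fingers close), 36 mm high, from z = 19 (rim top) to 55 mm; fingers can come down on both sides until they almost touch the rim
- far_corner (a point): underside of the upper tray's rim at the corner opposite the lug, x = +79 mm, z = 16 mm in the tray's frame; the tray pivots here when its lug corner is raised (turning about its own +y). After about 0.3 rad all four balls are free
- stopper: bystander: black rubber stopper, 29 mm wide, 30 mm high, near the front edge; origin at its underside
- sample_pot: bystander: small white pot with a red cap, 29 mm wide, 46 mm high; origin at its underside
- timer: bystander: flat white timer, 66 x 66 x 16 mm; origin at its underside
- tube: bystander: upright tube with orange cap, 34 mm wide, 114 mm high; origin at its underside
- forceps: bystander: steel forceps lying flat near the front edge, 130 mm long, 9 mm high; origin at its underside
- rotor_key: bystander: flat T-shaped metal key, 110 x 100 x 10 mm, lying flat to the right; origin at its underside
Things that resemble listed ones, but are neither listed nor needed, are in the scene too. There is more than one size of the upper_tray; the job needs the larger.

How it is judged:
On the way, in this order (a step that is already met when the one before it is completed fails the run):
1. the bottle stands released, upright, within 15 mm of the middle of the empty ring (horizontal distance between bottle and ring_free below 0.015 m and angle between bottle's own z axis and vertical below 0.08 rad and contact force between the fingers and bottle below 0.1 N and linear speed of bottle below 0.02 m/s), for 0.2 s.
2. the lug corner is held up, the white tray tilted more than 8 degrees, while its opposite corner is still down in the steel tray (angle between upper_tray's own z axis and vertical above 0.14 rad and z of far_corner in the frame of lower_tray below 0.034 m and z of lug in the frame of lower_tray above 0.064 m and contact force between the fingers and upper_tray above 0.5 N), for 0.05 s.
At the end, for the whole second after the job is handed in: White tray still in the fingers, level within 12 degrees, underside 14 to 27 cm up, centre within 30 mm of the freed ring's middle; steel tray flat on the bench within 30 mm of its start; bottle upright within 15 mm of the other ring's middle (contact force between the fingers and upper_tray above 1 N and height (world z) of upper_tray between 0.14 and 0.27 m and horizontal distance between upper_tray and ring_start below 0.03 m and angle between upper_tray's own z axis and vertical below 0.21 rad and linear speed of upper_tray below 0.03 m/s and contact force between upper_tray and lower_tray below 0.05 N and height (world z) of lower_tray below 0.005 m and angle between lower_tray's own z axis and vertical below 0.05 rad and distance of lower_tray from where it was at the start of the episode below 0.03 m and horizontal distance between bottle and ring_free below 0.015 m and angle between bottle's own z axis and vertical below 0.08 rad and height (world z) of bottle below 0.006 m); the arm keeps its last pose, push and grip.
It fails at once if the bottle is lifted (more than 8 mm) or tipped (height (world z) of bottle above 0.008 m or angle between bottle's own z axis and vertical above 0.2 rad).
It fails at once if the steel tray comes up off the bench or is shoved away (height (world z) of lower_tray above 0.01 m or angle between lower_tray's own z axis and vertical above 0.15 rad or distance of lower_tray from where it was at the start of the episode above 0.04 m).
It fails at once if a bystander is pushed away or knocked over (distance of any of stopper, sample_pot, timer, tube, forceps, rotor_key from where it was at the start of the episode above 0.03 m).
It also fails if it takes over 58 s, if anything falls off the work surface, if the arm or the gripper's body presses on something with over 40 N, if the wrist force passes 120 N, or if a joint passes its speed limit or range.

## Working session

There is one attempt and no reset: what is moved stays moved. The work goes in short steps, Python scripts to look and compute and a tool call to move; the robot and the scene stay as the last step left them, time stands still between calls to the robot, and variables do not carry over. Pictures are saved under pics/ and viewed, and the job is handed in when it is done.

Besides the shell and the picture viewer there is one more tool, called after ">>>" as a command line: name --argument value ..., lists and objects as JSON in quotes. arm_command: Moves the arm, as the interface text tells. Its arguments: {"type":"object","properties":{"deltas":{"type":"array","items":{"type":"number"}},"hand":{"type":"number"},"grip_force":{"type":"number"}},"required":["deltas"]}

```bash
mkdir -p pics; cat > h.py <<'E'
import numpy as np, cv2
from scipy.spatial.transform import Rotation as R
from bench import r
def save(p,name,img=None):
    im=p["image"] if img is None else img
    cv2.imwrite("pics/"+name,cv2.cvtColor(im,cv2.COLOR_RGB2BGR))
def wfc(p,st=None):
    if "world_from_camera" in p: return np.array(p["world_from_camera"])
    T=np.eye(4);T[:3,:3]=R.from_quat(st["eef_rot"]).as_matrix();T[:3,3]=st["ee_pos"]
    return T@np.array(p["hand_eye"])
def pix2plane(p,rc,z,st=None):
    K=np.array(p["intrinsics"]);k=p["k1"]
    d=np.array([(rc[1]-K[0,2])/K[0,0],(rc[0]-K[1,2])/K[1,1]])
    u=d.copy()
    for _ in range(30): u=d/(1+k*(u@u))
    T=wfc(p,st);v=T[:3,:3]@np.array([u[0],u[1],1]);o=T[:3,3]
    return o+v*(z-o[2])/v[2]
def proj(p,X,st=None):
    K=np.array(p["intrinsics"]);k=p["k1"];T=np.linalg.inv(wfc(p,st))
    c=T[:3,:3]@np.asarray(X)+T[:3,3];u=c[:2]/c[2];u=u*(1+k*(u@u))
    return np.array([K[1,1]*u[1]+K[1,2],K[0,0]*u[0]+K[0,2]])
E
python3 - <<'E'
from h import *
st=r.read_state();print(st)
for n in("top","side","wrist"):
    p=r.camera(n);save(p,n+"0.png")
    print(n,p["intrinsics"],p["k1"],p.get("world_from_camera",p.get("hand_eye")))
    for q in("bottle","ring_free","upper_tray","lower_tray","lug"):
        for b in r.boxes_of(p,q): print(n,q,np.round(b["centre"]),round(b["conf"],2), np.round(pix2plane(p,b["centre"],0,st),3))
E
```

```text
{'time': 0.0, 'joint_positions': array([-1.26262594,  0.3328761 , -0.06470222,  1.46097311,  0.02161994,
        1.34990483, -0.08847005]), 'joint_vel': array([ 2.80207006e-04,  1.63627551e-03,  9.03161975e-04,  7.43212210e-05,
       -4.88077987e-04, -2.78935433e-03,  1.60101831e-03]), 'joint_torque': array([ 1.28578646e-03, -6.23257899e+01,  2.48849066e-02, -3.89901531e+01,
       -6.15486014e-02,  3.94352584e-02,  1.13953201e-04]), 'ee_pos': array([0.20286295, 0.59073375, 0.22173614]), 'eef_rot': array([ 0.57580735,  0.41047524, -0.4112807 , -0.57515576]), 'ft_force': array([-0.41910885,  0.18023202, -1.16834847]), 'torque': array([-0.06410445, -0.0218838 ,  0.00760757]), 'width': 0.0870460804186805}
top [[487.40404468   0.         280.3873704 ]
 [  0.         487.40404468 207.0485238 ]
 [  0.           0.           1.        ]] -0.14090337375777134 [[-1.74989646e-03 -9.94610279e-01  1.03669336e-01  4.34192870e-01]
 [-9.99927546e-01  5.05673519e-04 -1.20269082e-02  3.46978109e-01]
 [ 1.19096637e-02 -1.03682871e-01 -9.94539100e-01  1.17079691e+00]
 [ 0.00000000e+00  0.00000000e+00 
[... 652 characters left out ...]
.] 0.63 [0.486 0.193 0.   ]
side ring_free [171. 281.] 0.53 [0.552 0.122 0.   ]
side upper_tray [345. 316.] 0.91 [0.479 0.634 0.   ]
side lower_tray [264. 270.] 0.68 [0.567 0.445 0.   ]
side lug [343. 312.] 0.68 [0.486 0.631 0.   ]
side lug [241. 280.] 0.55 [0.548 0.379 0.   ]
wrist [[308.67823226   0.         280.93926895]
 [  0.         308.67823226 212.86488639]
 [  0.           0.           1.        ]] -0.02337466714207915 [[ 9.99998979e-01 -7.90419824e-04  1.19041179e-03  1.51304145e-03]
 [-1.35177379e-03 -2.53238137e-01  9.67403028e-01 -1.62747993e-01]
 [-4.63196868e-04 -9.67403649e-01 -2.53238947e-01  6.88992469e-02]
 [ 0.00000000e+00  0.00000000e+00  0.00000000e+00  1.00000000e+00]]
```

View pics/top0.png

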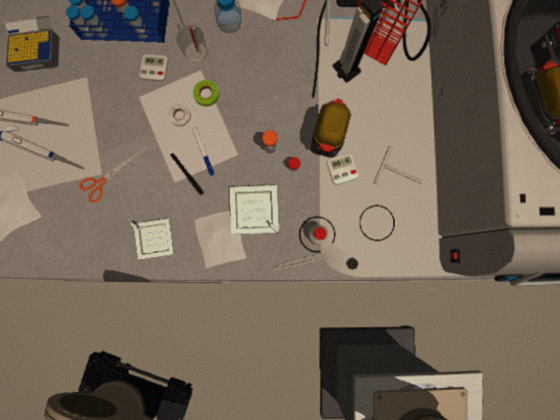

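View pics/side0.png

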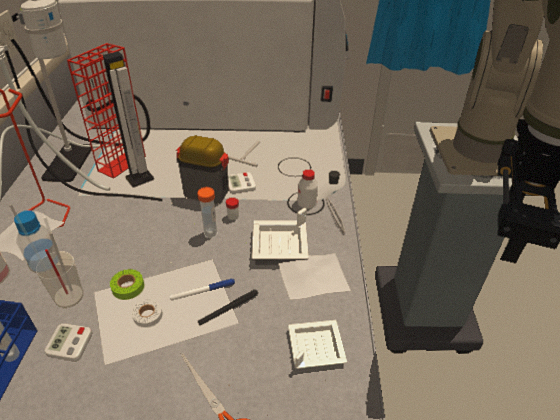

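View pics/wrist0.png

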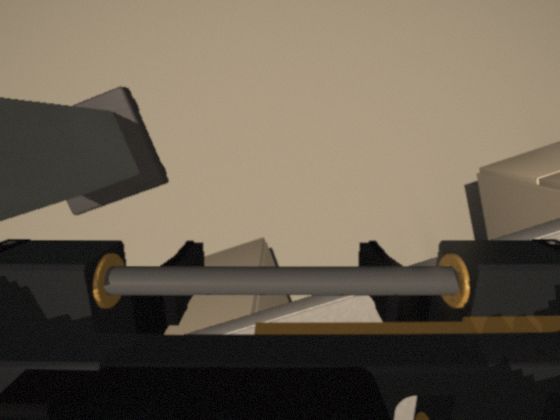

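```bash
python3 - <<'E'
from h import *
p=r.camera("top");im=p["image"]
save(p,"crop1.png",cv2.resize(im[170:280,210:410],None,fx=4,fy=4,interpolation=cv2.INTER_CUBIC))
q=r.camera("side");im=q["image"]
save(q,"crop2.png",cv2.resize(im[145:275,235:375],None,fx=5,fy=4.6,interpolation=cv2.INTER_CUBIC))
for P in(p,q):
  for n in("stopper","forceps","rotor_key","timer","sample_pot","tube"):
    for b in r.boxes_of(P,n)[:2]: print(n,np.round(b["centre"]),round(b["conf"],2),np.round(pix2plane(P,b["centre"],0),3))
E
```

```text
stopper [262. 349.] 0.65 [0.423 0.169 0.   ]
rotor_key [166. 388.] 0.6 [0.659 0.066 0.   ]
rotor_key [235. 319.] 0.56 [0.488 0.24  0.   ]
timer [165. 345.] 0.84 [0.659 0.175 0.   ]
sample_pot [166. 295.] 0.7 [0.658 0.297 0.   ]
tube [141. 269.] 0.66 [0.72 0.36 0.  ]
rotor_key [159. 246.] 0.76 [0.644 0.072 0.   ]
timer [182. 240.] 0.63 [0.652 0.171 0.   ]
sample_pot [208. 234.] 0.82 [0.658 0.274 0.   ]
sample_pot [262. 276.] 0.7 [0.555 0.442 0.   ]
tube [214. 210.] 0.57 [0.711 0.295 0.   ]
```

View pics/crop1.png

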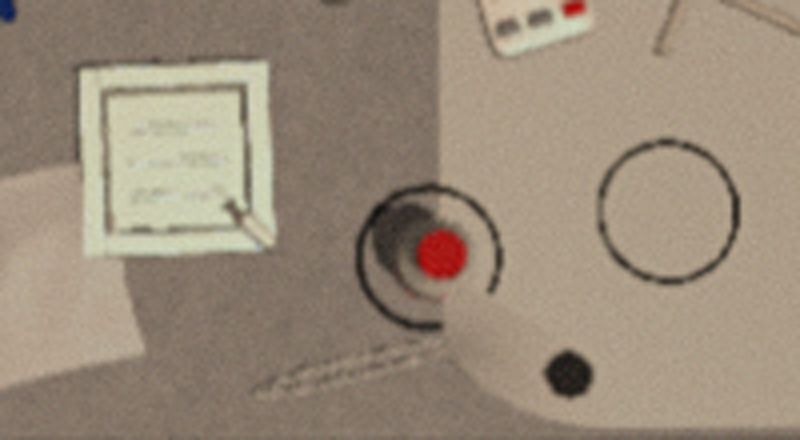

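View pics/crop2.png

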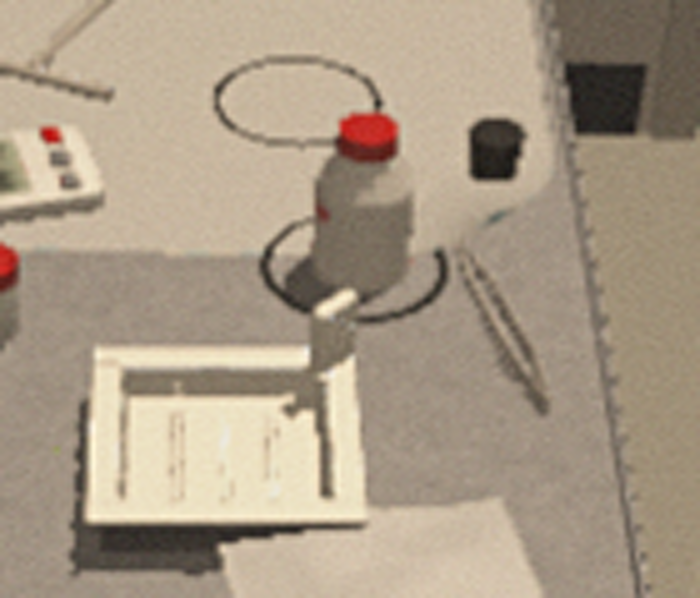

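```bash
python3 - <<'E'
from h import *
from scipy.optimize import least_squares
p=r.camera("top");im=p["image"]
g=cv2.cvtColor(im,cv2.COLOR_RGB2GRAY)
def ring(c0,name):
    # maximise darkness of projected ring r=42..44
    a=np.linspace(0,2*np.pi,180,endpoint=False)
    gb=cv2.GaussianBlur(g,(0,0),0.8).astype(np.float32)
    best=None
    for dx in np.arange(-.012,.0121,.001):
     for dy in np.arange(-.012,.0121,.001):
      c=c0+[dx,dy]
      P=np.array([proj(p,[c[0]+.0425*np.cos(t),c[1]+.0425*np.sin(t),0]) for t in a[::3]])
      v=cv2.remap(gb,P[:,1:].astype(np.float32),P[:,:1].astype(np.float32),1)
      s=np.median(v)
      s=v.mean()
      if best is None or s<best[0]: best=(s,c)
    print(name,best); return best[1]
for n,px in(("start",(234,317.5)),("free",(222.7,377.2))):
    ring(pix2plane(p,px,0)[:2],n)
print("cap",pix2plane(p,(170+254/4,210+441/4),.088))
reg=[x for x in r.regions_of(p,"upper_tray")]
for x in reg:
    m=x["region"].astype(np.uint8);rr=cv2.minAreaRect(cv2.findContours(m,0,2)[0][0]);print(x["centre"],m.sum(),rr)
# white mask
m=((g>150)).astype(np.uint8);m[:,:210]=0;m[:,300:]=0;m[:170]=0;m[270:]=0
cs=max(cv2.findContours(cv2.morphologyEx(m,cv2.MORPH_CLOSE,np.ones((3,3))),0,2)[0],key=cv2.contourArea)
rr=cv2.minAreaRect(cs);print(rr)
C=[pix2plane(p,(q[1],q[0]),.027) for q in cv2.boxPoints(rr)];print(np.round(C,4),np.mean(C,0))
print([np.linalg.norm(C[i]-C[i-1]) for i in range(4)])
C=[pix2plane(p,(170+y/4,210+x/4),.027) for x,y in[(81,68),(268,61),(274,247),(85,256)]]
print(np.round(C,4),np.mean(C,0),[np.linalg.norm(C[i]-C[i-1]) for i in range(4)])
q=r.camera("side")
C=[pix2plane(q,(145+y/4.6,235+x/5),.027) for x,y in[(88,522),(95,348),(357,352),(366,522)]]
print("side",np.round(C,4),np.mean(C,0),[np.linalg.norm(C[i]-C[i-1]) for i in range(4)])
print("lugtop side",pix2plane(q,(145+300/4.6,235+338/5),.063),"top",pix2plane(p,(170+222/4,210+250/4),.063))
print("ring free side",pix2plane(q,(145+102/4.6,235+298/5),0),"start",pix2plane(q,(145+266/4.6,235+353/5),0))
print("cap side",pix2plane(q,(145+125/4.6,235+370/5),.088))
E
```

```text
start (np.float32(87.1845), array([0.49097604, 0.24561115]))
free (np.float32(103.998795), array([0.51892444, 0.09891027]))
cap [0.48780705 0.24523212 0.088     ]
[240.7, 152.9] 1327 ((151.62664794921875, 238.4497833251953), (38.063148498535156, 38.7900505065918), 82.40535736083984)
[234.9, 315.4] 293 ((318.0, 234.5), (17.677669525146484, 19.091880798339844), 45.0)
[209.0, 252.8] 2259 ((253.7378387451172, 209.18316650390625), (48.31044006347656, 47.19587326049805), 87.79740142822266)
[232.7, 331.0] 84 ((299.5, 234.0), (4.0, 1.0), 90.0)
((243.26144409179688, 225.29763793945312), (78.78790283203125, 69.60238647460938), 87.79740142822266)
[[0.6007 0.5073 0.027 ]
 [0.607  0.3422 0.027 ]
 [0.4213 0.3353 0.027 ]
 [0.4149 0.498  0.027 ]] [0.51096559 0.42070966 0.027     ]
[np.float64(0.1860085979449782), np.float64(0.16523209386967586), np.float64(0.18583234076739133), np.float64(0.16274938975761388)]
[[0.6013 0.4519 0.027 ]
 [0.6054 0.3411 0.027 ]
 [0.4951 0.3377 0.027 ]
 [0.4899 0.4486 0.027 ]] [0.54791018 0.39483356 0.027     ] [np.float64(0.11145772660841236), np.float64(0.11093344739330553), np.float64(0.11033366074950877), np.float64(0.11106563339601384)]
side [[0.6002 0.4582 0.027 ]
 [0.6049 0.3459 0.027 ]
 [0.4918 0.3446 0.027 ]
 [0.4904 0.4543 0.027 ]] [0.54683314 0.40075539 0.027     ] [np.float64(0.10988144317599532), np.float64(0.11246299277898), np.float64(0.11308943934977643), np.float64(0.10975577799029518)]
lugtop side [0.50164692 0.34966459 0.063     ] top [0.50744573 0.35161197 0.063     ]
ring free side [0.51638288 0.103127   0.        ] start [0.49054667 0.24812372 0.        ]
cap side [0.48700086 0.2472261  0.088     ]
```

```bash
python3 - <<'E'
from h import *
st=r.read_state();print(st["time"],st["ee_pos"]);M=R.from_quat(st["eef_rot"]).as_matrix();print(np.round(M,3), np.degrees(np.arctan2(M[1,0],M[0,0])))
p=r.camera("top");
for n,px,z in(("cfuge base",(150,437),0),("stopper",(170+374/4,210+569/4),.03),("cfuge top",(150,485),.25)): print(n,pix2plane(p,px,z))
q=r.camera("side")
for px in((130,310),(130,340)):print(pix2plane(q,px,0))
E
```

```text
1.75 [0.20300406 0.59112738 0.22258098]
[[ 0.325  0.    -0.946]
 [ 0.946  0.     0.325]
 [ 0.    -1.     0.   ]] 71.04752080424744
cfuge base [ 0.69931509 -0.0586763   0.        ]
stopper [0.42015416 0.16517347 0.03      ]
cfuge top [ 0.64412535 -0.07161979  0.25      ]
[ 0.47123415 -0.08785889  0.        ]
[ 0.38324226 -0.09196945  0.        ]
```

>>> arm_command --deltas '[-0.03,0,-0.048,0,10,0,-0.06,0,-0.096,0,20,0,-0.09,0,-0.144,0,30,0,-0.12,0,-0.19,0,40,0,-0.15,0,-0.24,0,50,0,-0.18,0,-0.288,0,60,0,-0.21,0,-0.336,0,70,0,-0.233,0,-0.383,0,80,0]' --hand 1 --grip_force 10

```text
time: 2.85
ee_pos: [0.4906, 0.2446, 0.223]
eef_rot: [-0.705, 0.057, -0.058, 0.705]
ft_force: [0.2, 0.4, 0.2]
width: 0.0868
```

>>> arm_command --deltas '[0,0,0,0,10,0,0,0,0,0,20,0,0,0,0,0,30,0,0,0,0,0,34,0,0,0,0,0,34,0]'

```text
time: 3.48
ee_pos: [0.4895, 0.2464, 0.2226]
eef_rot: [-0.658, 0.259, -0.259, 0.658]
ft_force: [0.5, 0.8, -0.4]
width: 0.0872
```

```bash
cat > w.py <<'E'
from h import *
import sys
st=r.read_state();M=R.from_quat(st["eef_rot"]).as_matrix();print(st["time"],st["ee_pos"],np.degrees(np.arctan2(M[1,0],M[0,0])),np.round(M,3).tolist(),np.round(st["joint_positions"],2))
for n in sys.argv[2:]:
    st=r.read_state();p=r.camera(n);save(p,n+sys.argv[1]+".png",cv2.resize(p["image"],None,fx=1.4,fy=1.4))
E
python3 w.py 1 wrist top
```

```text
3.475 [0.4895262  0.24644928 0.22264173] -42.91494486037983 [[0.732, 0.0, 0.681], [-0.681, 0.0, 0.732], [-0.0, -1.0, 0.0]] [-0.9   0.16  0.39  1.69 -0.06  1.31 -1.24]
```

View pics/wrist1.png

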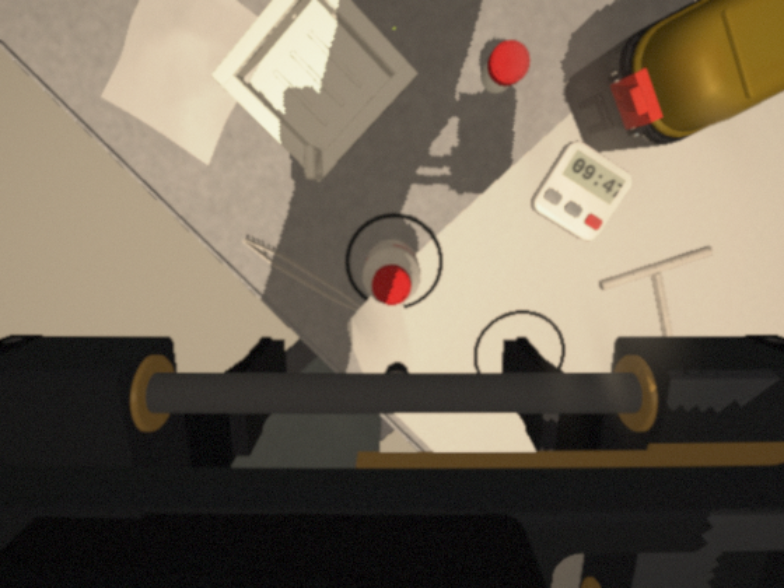

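View pics/top1.png

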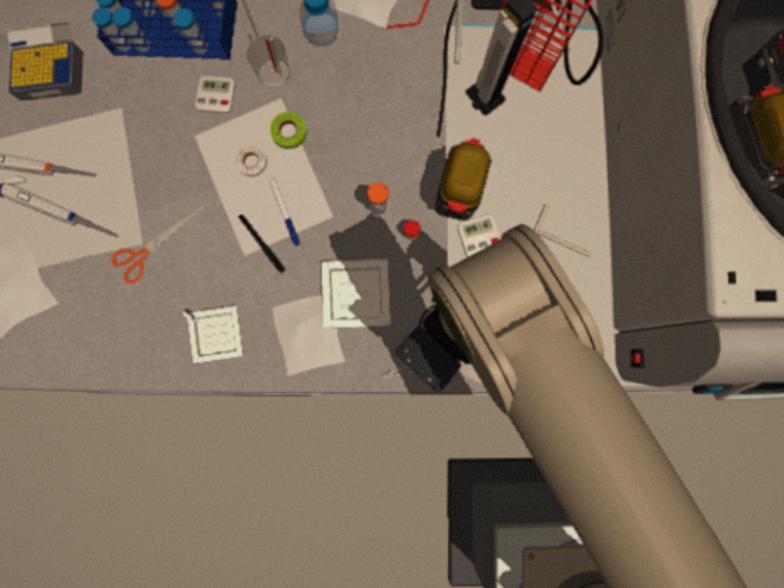

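```bash
python3 - <<'E'
from h import *
st=r.read_state();p=r.camera("wrist")
f=lambda n,x,y,z:print(n,np.round(pix2plane(p,(y/1.4,x/1.4),z,st),4))
f("ring start",394,262,0);f("ring free",519.5,356,0);f("cap",391,284,.088)
f("trayL",214,75,.027);f("trayR",417,72,.027);f("trayB",318,180,.027);f("lugtop",315,152,.063);f("lug mid low",315,178,.027)
im=p["image"]
save(p,"wcrop.png",cv2.resize(im[20:250,140:420],None,fx=2.8,fy=2.6,interpolation=cv2.INTER_CUBIC))
E
```

```text
ring start [0.4918 0.2492 0.    ]
ring free [0.518  0.1009 0.    ]
cap [0.4899 0.2504 0.088 ]
trayL [0.4926 0.452  0.027 ]
trayR [0.607  0.3478 0.027 ]
trayB [0.4956 0.3429 0.027 ]
lugtop [0.5119 0.3535 0.063 ]
lug mid low [0.4949 0.3457 0.027 ]
```

View pics/wcrop.png

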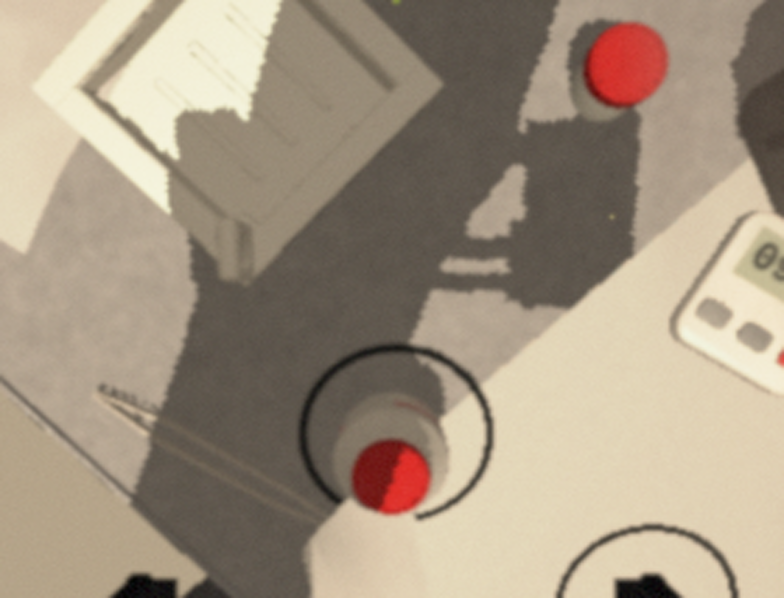

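>>> arm_command --deltas '[0,0.04,0,0,0,0,0,0.08,0,0,0,0,0,0.11,0,0,0,0,0,0.14,0,0,0,0,0,0.165,0,0,0,0,0,0.185,0,0,0,0,0,0.199,0,0,0,0,0,0.199,0,0,0,0]'

```text
time: 4.62
ee_pos: [0.4891, 0.2461, 0.0229]
eef_rot: [0.659, -0.259, 0.258, -0.658]
ft_force: [-0.5, -1.1, 0.4]
width: 0.0873
```

```bash
python3 w.py 2 wrist side
```

```text
4.625 [0.48909987 0.24609138 0.0228542 ] -42.92551006874902 [[0.732, -0.001, 0.681], [-0.681, -0.001, 0.732], [-0.0, -1.0, -0.001]] [-0.86  0.38  0.36  1.89 -0.17  0.91 -1.17]
```

View pics/wrist2.png

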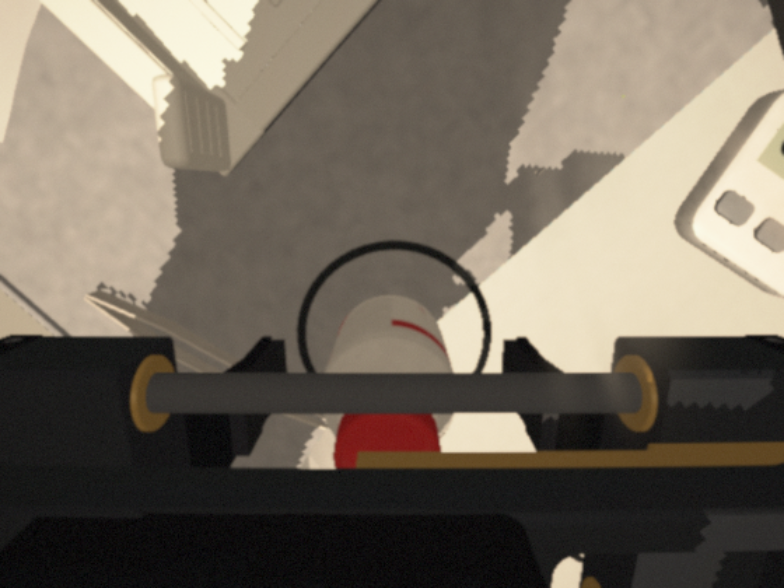

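View pics/side2.png

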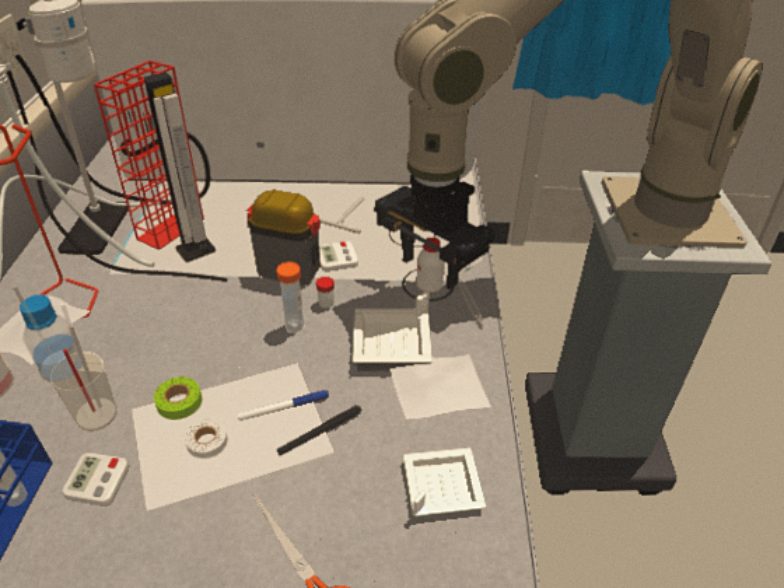

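>>> arm_command --deltas '[0,0,0,0,0,0,0,0,0,0,0,0,0,0,0,0,0,0,0,0,0,0,0,0,0,0,0,0,0,0,0,0,0,0,0,0,0,0,0,0,0,0]' --hand 0 --grip_force 8

```text
time: 5.6
ee_pos: [0.4895, 0.2465, 0.0236]
eef_rot: [-0.658, 0.259, -0.259, 0.658]
ft_force: [-1.3, 0.4, 1.7]
width: 0.0448
```

```bash
python3 - <<'E'
from h import *
st=r.read_state();M=R.from_quat(st["eef_rot"]).as_matrix();d=np.array([.518,.1005,.0229])-st["ee_pos"];print(M.T@d,st["width"],st["ee_pos"],st["ft_force"])
E
```

```text
[ 0.12034586  0.00063743 -0.0874    ] 0.044834664740046715 [0.48946502 0.24647125 0.02356508] [-1.33800361  0.43588494  1.70633302]
```

>>> arm_command --deltas '[0.005,0,-0.004,0,0,0,0.013,0,-0.009,0,0,0,0.021,0,-0.015,0,0,0,0.029,0,-0.021,0,0,0,0.037,0,-0.027,0,0,0,0.045,0,-0.033,0,0,0,0.053,0,-0.0385,0,0,0,0.06,0,-0.0435,0,0,0]'

```text
time: 6.6
ee_pos: [0.504, 0.173, 0.0236]
eef_rot: [-0.658, 0.259, -0.259, 0.658]
ft_force: [0.6, 0.9, 0.9]
width: 0.0448
```

>>> arm_command --deltas '[0.008,0,-0.006,0,0,0,0.016,0,-0.012,0,0,0,0.024,0,-0.018,0,0,0,0.032,0,-0.023,0,0,0,0.04,0,-0.029,0,0,0,0.048,0,-0.035,0,0,0,0.056,0,-0.041,0,0,0,0.06,0,-0.0435,0,0,0]'

```text
time: 7.6
ee_pos: [0.5182, 0.1002, 0.0235]
eef_rot: [0.658, -0.259, 0.259, -0.658]
ft_force: [-0.2, 2.0, 2.5]
width: 0.0451
```

```bash
python3 w.py 3 wrist side
```

```text
7.6 [0.51817478 0.10015374 0.02354154] -42.99571533379353 [[0.731, -0.0, 0.682], [-0.682, 0.0, 0.731], [-0.0, -1.0, -0.0]] [-0.64  0.35  0.42  1.94 -0.18  0.89 -0.88]
```

View pics/wrist3.png

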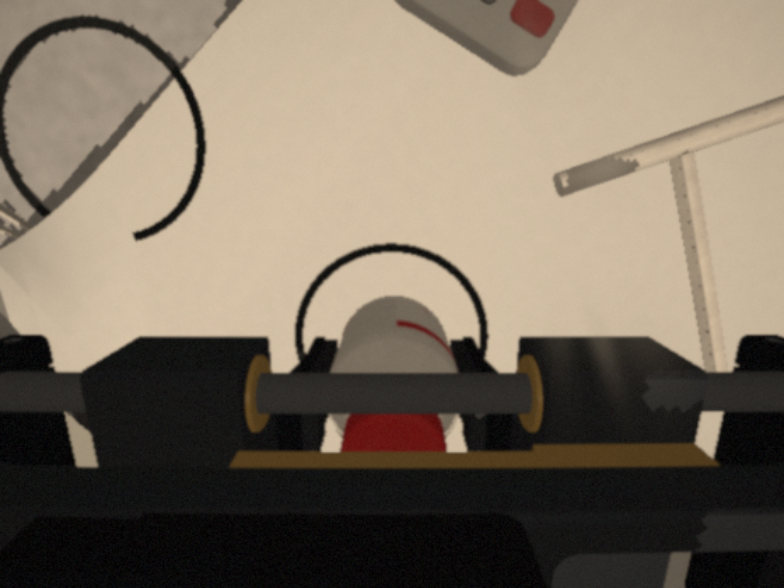

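View pics/side3.png

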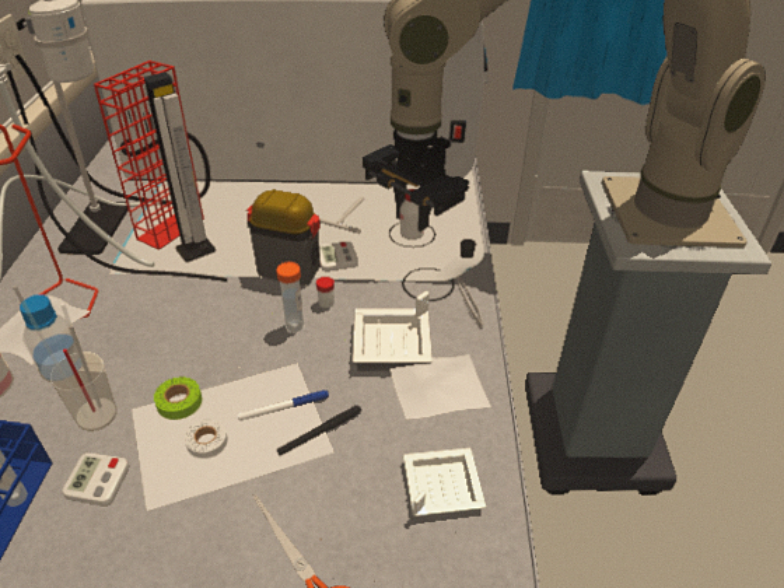

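>>> arm_command --deltas '[0,0,0,0,0,0,0,0,0,0,0,0,0,0,0,0,0,0,0,0,0,0,0,0,0,0,0,0,0,0,0,0,0,0,0,0,0,0,0,0,0,0,0,0,0,0,0,0]' --hand 1

```text
time: 8.7
ee_pos: [0.5181, 0.1009, 0.0236]
eef_rot: [-0.658, 0.259, -0.259, 0.658]
ft_force: [-0.2, 0.5, -0.7]
width: 0.0866
```

>>> arm_command --deltas '[0,-0.02,0,0,0,0,0,-0.06,0,0,0,0,0,-0.11,0,0,0,0,0,-0.16,0,0,0,0,0,-0.2,0,0,0,0,0,-0.2,0,0,0,0]'

```text
time: 9.45
ee_pos: [0.5197, 0.1013, 0.2267]
eef_rot: [-0.656, 0.258, -0.26, 0.659]
ft_force: [0.5, 0.5, 0.5]
width: 0.0872
```

```bash
python3 w.py 4 wrist side
```

```text
9.45 [0.51967796 0.10126059 0.22671006] -42.96261097849193 [[0.732, 0.005, 0.682], [-0.682, 0.003, 0.732], [0.002, -1.0, 0.005]] [-0.71  0.11  0.46  1.74 -0.05  1.3  -0.98]
```

View pics/wrist4.png

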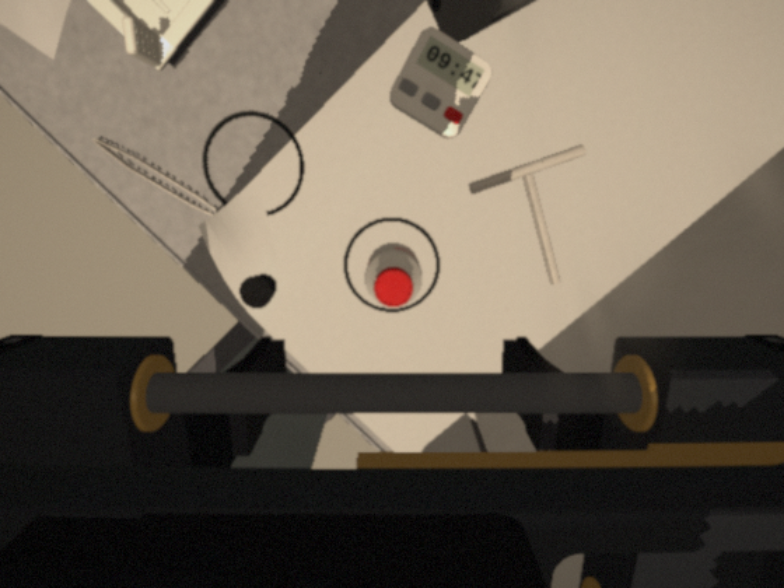

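>>> arm_command --deltas '[-0.026,0,0.025,0,0,0,-0.06,0,0.057,0,0,0,-0.096,0,0.091,0,0,0,-0.13,0,0.122,0,0,0,-0.16,0,0.15,0,0,0,-0.175,0,0.165,0,0,0,-0.182,0,0.1715,0,0,0,-0.182,0,0.1715,0,0,0]'

```text
time: 10.55
ee_pos: [0.5021, 0.3495, 0.2232]
eef_rot: [0.658, -0.259, 0.259, -0.658]
ft_force: [0.3, -0.4, 0.5]
width: 0.0869
```

```bash
python3 w.py 5 wrist top
```

```text
10.55 [0.50205465 0.34954877 0.2231761 ] -43.001589366848286 [[0.731, -0.0, 0.682], [-0.682, -0.001, 0.731], [0.0, -1.0, -0.001]] [-0.94  0.31  0.32  1.51 -0.1   1.34 -1.36]
```

View pics/wrist5.png

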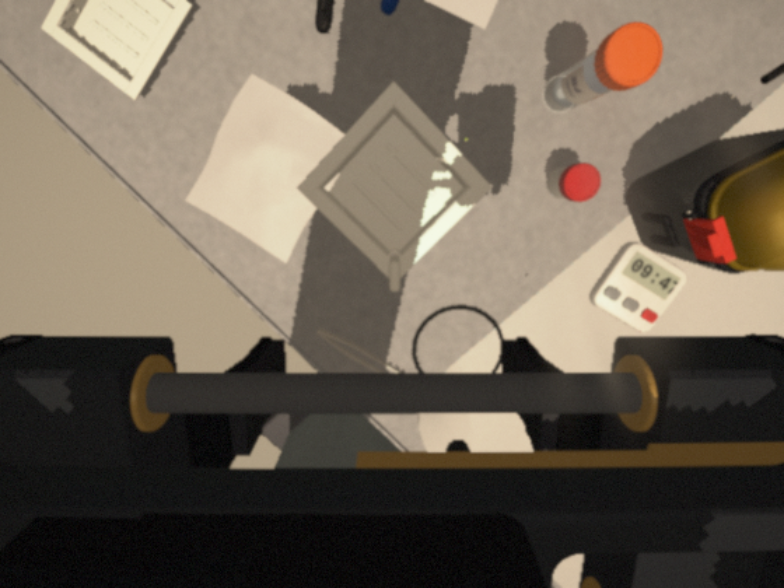

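```bash
python3 - <<'E'
from h import *
st=r.read_state();p=r.camera("wrist")
save(p,"wcrop5.png",cv2.resize(p["image"][50:230,200:370],None,fx=4.4,fy=3.3,interpolation=cv2.INTER_CUBIC))
C=np.array([pix2plane(p,(y/1.4,x/1.4),.027,st) for x,y in((394,82),(300,187),(490,187))])
print(C,"centre",(C[1]+C[2])/2,"yaw",np.degrees(np.arctan2(*(C[1]-C[2])[1::-1]))-90,np.linalg.norm(C[1]-C[2]))
print("lug top near",pix2plane(p,(262/1.4,394/1.4),.063,st))
c=(C[1]+C[2])/2
E
```

```text
[[0.60296076 0.4564559  0.027     ]
 [0.49428361 0.45136376 0.027     ]
 [0.60630482 0.34654579 0.027     ]] centre [0.55029422 0.39895477 0.027     ] yaw 46.90262260408761 0.15341302764425782
lug top near [0.51206609 0.35931201 0.063     ]
```

View pics/wcrop5.png

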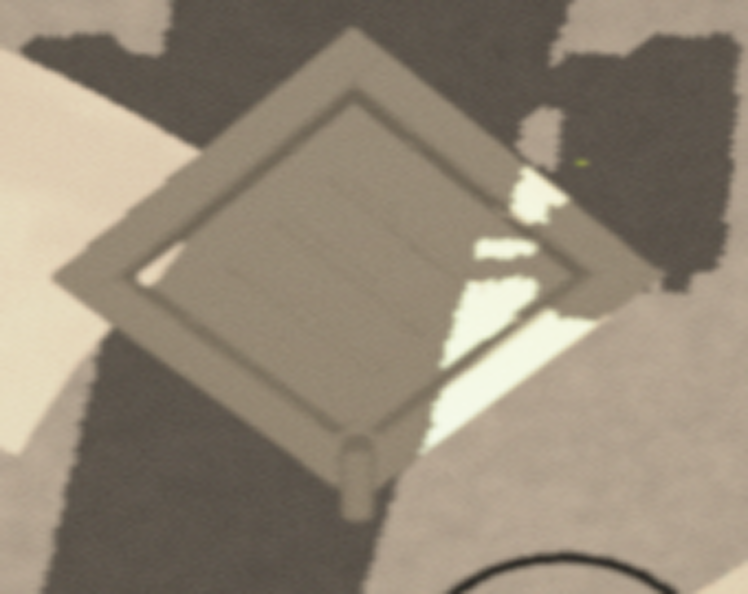

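>>> arm_command --deltas '[0.001,0.04,0.001,0,0,0,0.001,0.09,0.001,0,0,0,0.001,0.13,0.001,0,0,0,0.001,0.155,0.001,0,0,0,0.001,0.175,0.001,0,0,0,0.001,0.19,0.001,0,0,0,0.001,0.19,0.001,0,0,0]'

```text
time: 11.58
ee_pos: [0.5029, 0.3501, 0.0329]
eef_rot: [0.658, -0.259, 0.259, -0.658]
ft_force: [0.7, 0.6, 0.4]
width: 0.0868
```

```bash
python3 w.py 6 wrist side
```

```text
11.575 [0.50289472 0.35007598 0.03289634] -42.965053755474635 [[0.732, -0.001, 0.682], [-0.682, -0.001, 0.732], [-0.0, -1.0, -0.001]] [-0.91  0.48  0.28  1.7  -0.16  0.98 -1.32]
```

View pics/wrist6.png

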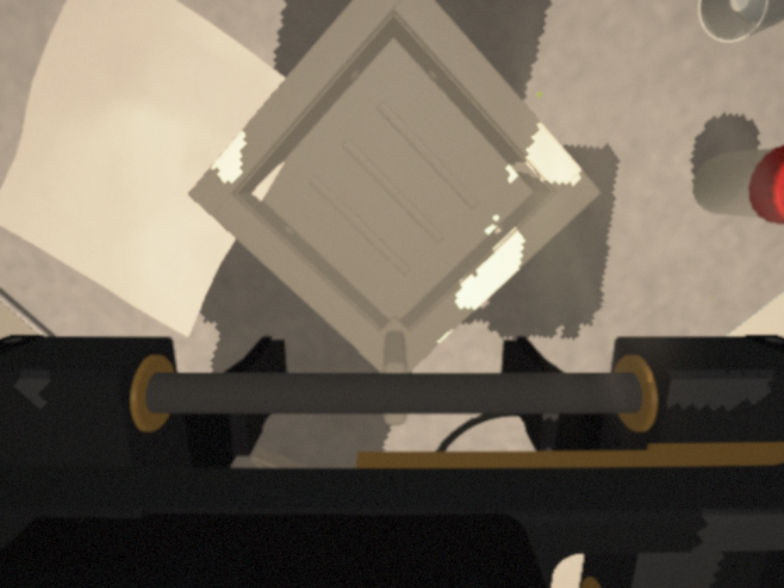

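View pics/side6.png

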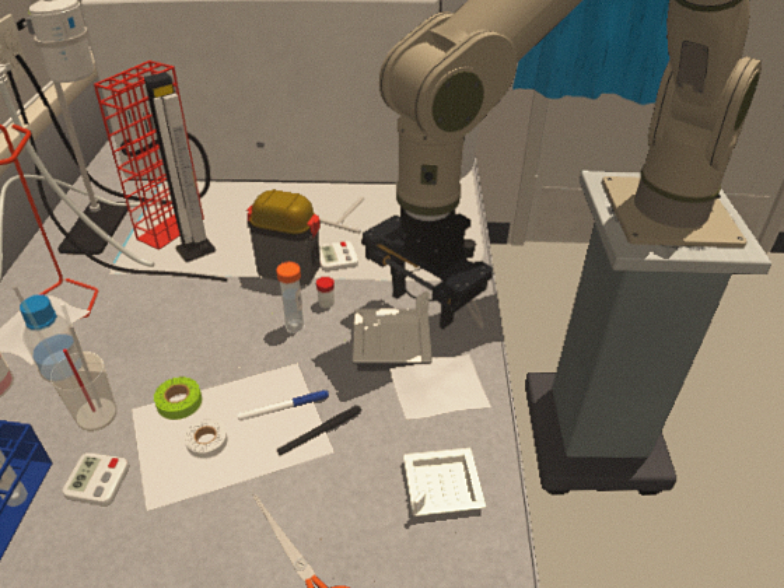

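>>> arm_command --deltas '[0,0,0,0,0,0,0,0,0,0,0,0,0,0,0,0,0,0,0,0,0,0,0,0,0,0,0,0,0,0,0,0,0,0,0,0,0,0,0,0,0,0,0,0,0,0,0,0]' --hand 0 --grip_force 30

```text
time: 12.68
ee_pos: [0.5032, 0.3505, 0.0335]
eef_rot: [-0.658, 0.259, -0.259, 0.658]
ft_force: [1.2, 0.5, 0.0]
width: 0.0153
```

>>> arm_command --deltas '[0,0,0,0,0,0,0,0,0,0,0,0,0,0,0,0,0,0,0,0,0,0,0,0,0,0,0,0,0,0,0,0,0,0,0,0]' --grip_force 40

```text
time: 13.42
ee_pos: [0.5032, 0.3506, 0.0336]
eef_rot: [-0.658, 0.259, -0.259, 0.658]
ft_force: [0.1, -0.0, 1.0]
width: 0.0075
```

```bash
python3 w.py 7 wrist; python3 - <<'E'
from h import *
st=r.read_state();print(st["width"],st["ft_force"],st["torque"])
# plan: rotate about far corner. tool frame: x tray -y or? tool z=(.682,.731)=tray +x; tool x=(.731,-.682)= tray -y ; tool y=down
# far corner rel. TCP in tool frame: z=+.145, y = TCPz - .024
F=np.array([0,.033-.024,.145])
for a in (3,6,9,12,15,18,20,22,24,26):
    # tray +y = -tool x
    Q=R.from_rotvec([-np.radians(a),0,0]).as_matrix()
    print(a,np.round(F-Q@F,4))
E
```

```text
13.425 [0.50317464 0.35055216 0.03357091] -42.95044688236945 [[0.732, 0.0, 0.681], [-0.681, 0.0, 0.732], [-0.0, -1.0, 0.0]] [-0.91  0.48  0.28  1.7  -0.16  0.98 -1.32]
0.007532374828822128 [ 0.91573308 -0.82248637  0.1059182 ] [-0.13780427  0.07016427 -0.05902917]
3 [ 0.     -0.0076  0.0007]
6 [ 0.     -0.0151  0.0017]
9 [ 0.     -0.0226  0.0032]
12 [ 0.    -0.03   0.005]
15 [ 0.     -0.0372  0.0073]
18 [ 0.     -0.0444  0.0099]
20 [ 0.     -0.0491  0.0118]
22 [ 0.     -0.0537  0.0139]
24 [ 0.     -0.0582  0.0162]
26 [ 0.     -0.0627  0.0186]
```

View pics/wrist7.png

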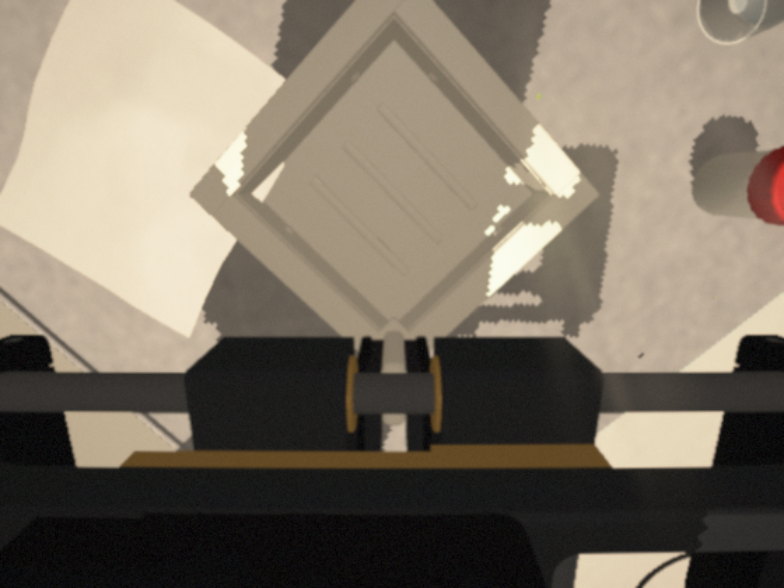

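>>> arm_command --deltas '[0,-0.0045,0.0004,-2,0,0,0,-0.0095,0.001,-4,0,0,0,-0.0145,0.0017,-6,0,0,0,-0.0195,0.0026,-8,0,0,0,-0.0245,0.0037,-10,0,0,0,-0.0295,0.005,-12,0,0,0,-0.0295,0.005,-12,0,0]'

```text
time: 14.35
ee_pos: [0.5068, 0.3547, 0.0629]
eef_rot: [0.723, -0.284, 0.23, -0.586]
ft_force: [-0.2, -0.1, -0.6]
width: 0.0072
```

```bash
python3 w.py 8 wrist side
```

```text
14.35 [0.50680376 0.35469316 0.06288631] -42.92972673504246 [[0.732, -0.141, 0.666], [-0.681, -0.152, 0.716], [0.0, -0.978, -0.207]] [-0.91  0.61  0.3   1.46 -0.14  1.3  -1.34]
```

View pics/side8.png

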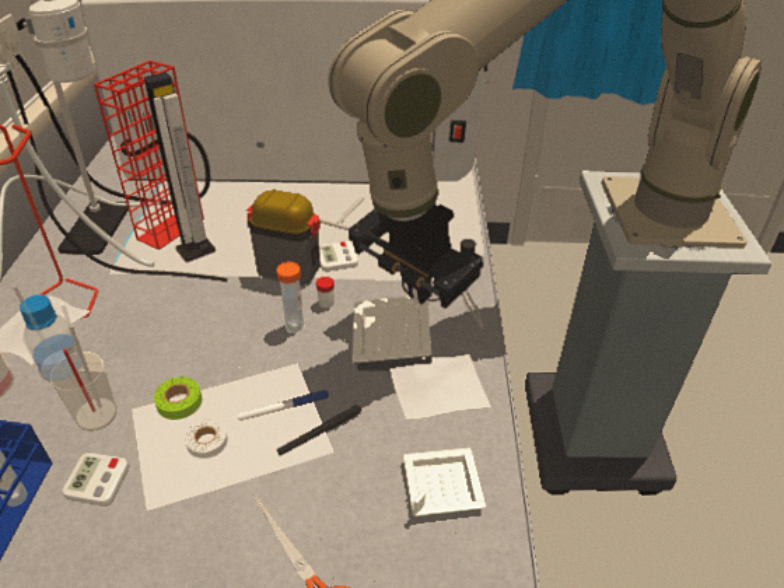

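View pics/wrist8.png

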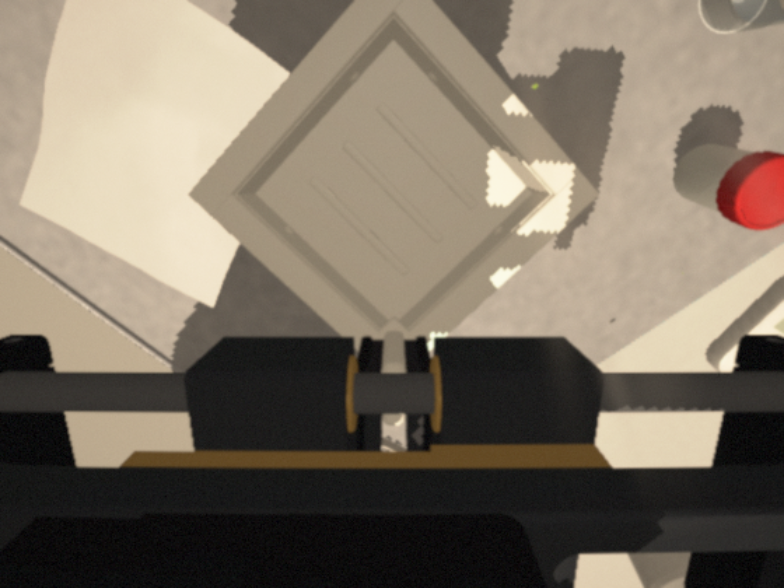

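>>> arm_command --deltas '[0,-0.005,0.0004,-2,0,0,0,-0.01,0.001,-4,0,0,0,-0.015,0.0017,-6,0,0,0,-0.02,0.0026,-8,0,0,0,-0.025,0.0038,-10,0,0,0,-0.025,0.0038,-10,0,0]'

```text
time: 15.2
ee_pos: [0.5127, 0.3608, 0.0863]
eef_rot: [0.771, -0.303, 0.205, -0.521]
ft_force: [0.2, 0.2, -0.0]
width: 0.0077
```

```bash
python3 w.py 9; python3 - <<'E'
from h import *
p=r.camera("side");save(p,"sc9.png",cv2.resize(p["image"][190:290,220:360],None,fx=5.4,fy=5.4,interpolation=cv2.INTER_CUBIC))
E
```

```text
15.2 [0.5127469  0.36077701 0.08630716] -42.946879196484005 [[0.732, -0.255, 0.632], [-0.681, -0.274, 0.679], [0.0, -0.927, -0.374]] [-0.89  0.75  0.3   1.23 -0.13  1.57 -1.35]
```

View pics/sc9.png

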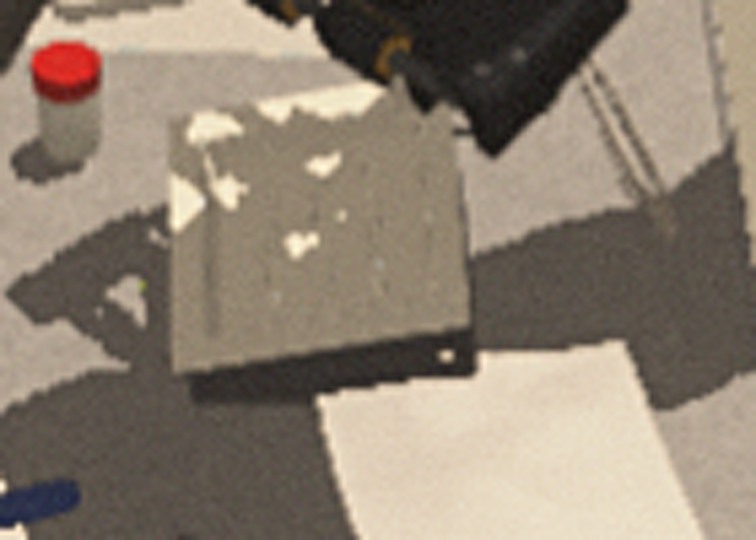

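>>> arm_command --deltas '[0,-0.0046,-0.0019,0,0,0,0,-0.0093,-0.0037,0,0,0,0,-0.0167,-0.0067,0,0,0,0,-0.026,-0.0105,0,0,0,0,-0.037,-0.015,0,0,0,0,-0.0556,-0.0224,0,0,0,0,-0.0742,-0.03,0,0,0,0,-0.0927,-0.0374,0,0,0]'

```text
time: 16.25
ee_pos: [0.5128, 0.3609, 0.1885]
eef_rot: [0.771, -0.303, 0.205, -0.521]
ft_force: [-0.1, -0.2, -1.2]
width: 0.0078
```

```bash
python3 w.py 10 side
```

```text
16.25 [0.5128274  0.36085106 0.18853831] -42.95091807401979 [[0.732, -0.255, 0.632], [-0.681, -0.274, 0.679], [0.0, -0.928, -0.374]] [-0.89  0.67  0.32  1.13 -0.12  1.74 -1.35]
```

View pics/side10.png

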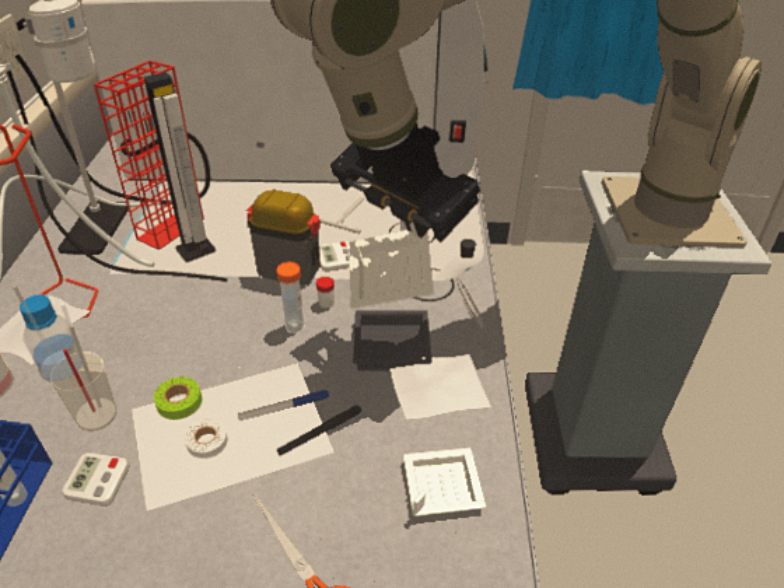

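>>> arm_command --deltas '[0.003,0.0015,-0.008,1.1,0,0,0.009,0.0044,-0.025,3.3,0,0,0.0153,0.0073,-0.041,5.5,0,0,0.0215,0.0103,-0.058,7.7,0,0,0.0276,0.0132,-0.074,9.9,0,0,0.0337,0.0161,-0.091,12.1,0,0,0.0398,0.019,-0.107,14.3,0,0,0.0429,0.0205,-0.1155,15.4,0,0]'

```text
time: 17.3
ee_pos: [0.4658, 0.2466, 0.2117]
eef_rot: [0.694, -0.274, 0.244, -0.62]
ft_force: [0.3, 0.0, -1.0]
width: 0.0079
```

```bash
python3 w.py 11; python3 - <<'E'
from h import *
st=r.read_state();M=R.from_quat(st["eef_rot"])
Rt=np.array([[.732,0,.682],[-.682,0,.731],[0,-1,0]])
print(M.as_matrix().T@(np.array([.446,.199,.223])-st["ee_pos"]),np.degrees((M.inv()*R.from_matrix(Rt)).as_rotvec()))
E
```

```text
17.3 [0.46578774 0.24659361 0.21172492] -43.00649683866732 [[0.731, -0.077, 0.678], [-0.682, -0.083, 0.727], [-0.0, -0.994, -0.113]] [-0.89  0.21  0.35  1.66 -0.04  1.4  -1.29]
[ 0.01799114 -0.00573649 -0.04926709] [ 6.50036037 -0.01176514 -0.00713471]
```

>>> arm_command --deltas '[0.004,-0.001,-0.012,1.6,0,0,0.009,-0.003,-0.025,3.2,0,0,0.013,-0.004,-0.036,4.8,0,0,0.016,-0.005,-0.044,6,0,0,0.018,-0.006,-0.049,6.5,0,0,0.018,-0.006,-0.049,6.5,0,0,0.018,-0.006,-0.049,6.5,0,0]'

```text
time: 18.18
ee_pos: [0.4464, 0.2006, 0.2224]
eef_rot: [0.659, -0.259, 0.258, -0.657]
ft_force: [0.4, 0.5, -1.3]
width: 0.0081
```

```bash
python3 w.py 12 side top wrist
```

```text
18.175 [0.44637021 0.20060535 0.2224193 ] -42.9199963864066 [[0.732, -0.001, 0.681], [-0.681, -0.001, 0.732], [-0.0, -1.0, -0.002]] [-0.87  0.02  0.36  1.83 -0.01  1.3  -1.26]
```

View pics/side12.png

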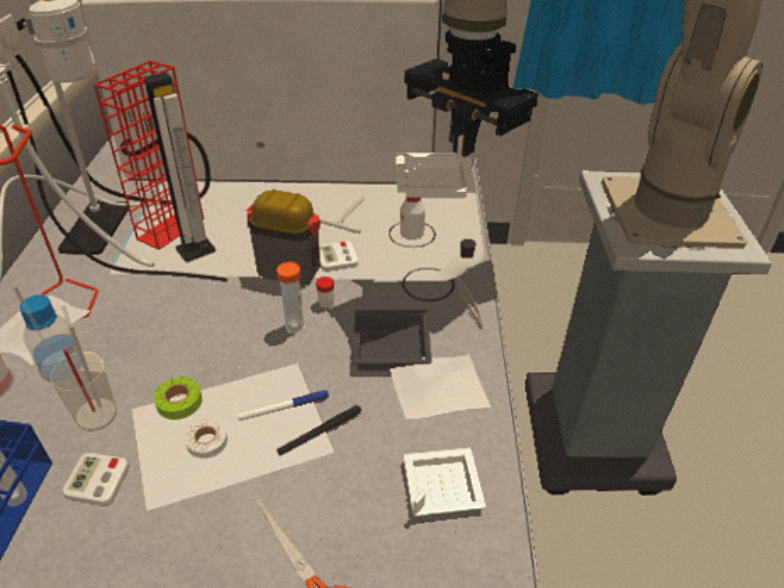

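View pics/top12.png

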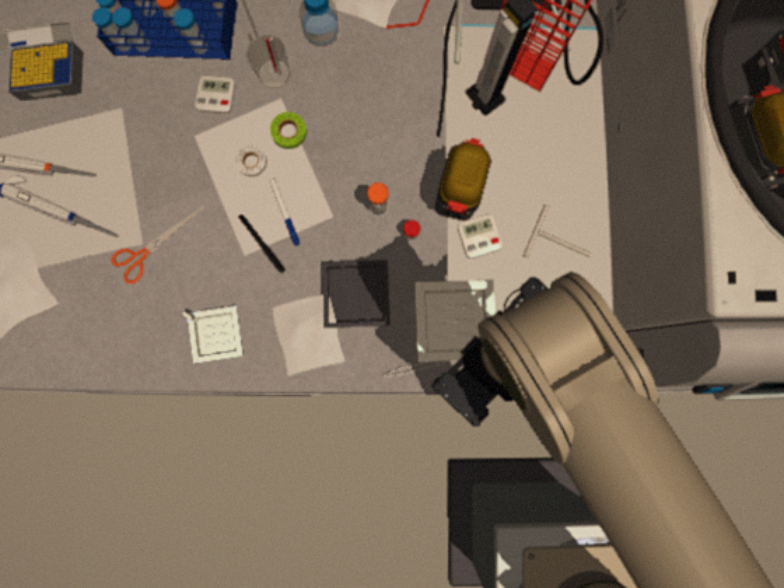

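View pics/wrist12.png

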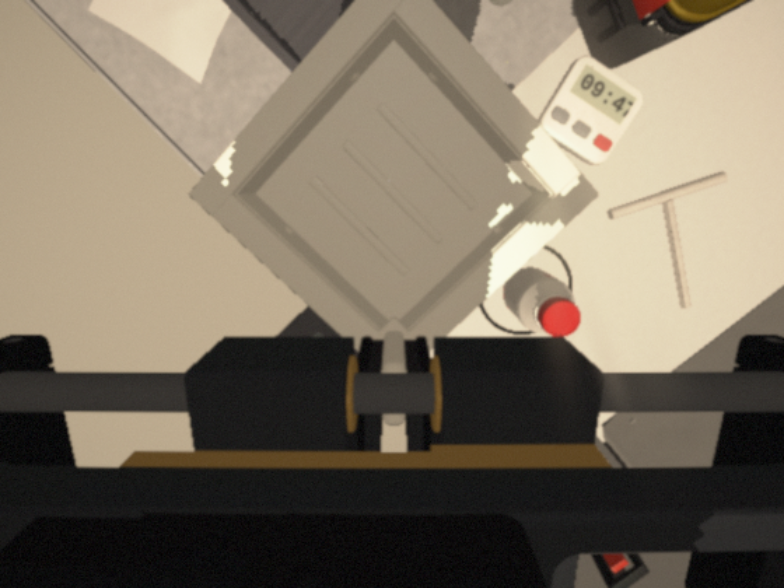

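>>> arm_command --deltas '[0,0,0,0,0,0,0,0,0,0,0,0,0,0,0,0,0,0,0,0,0,0,0,0]'

```text
time: 18.82
ee_pos: [0.4463, 0.2001, 0.2225]
eef_rot: [0.659, -0.259, 0.259, -0.657]
ft_force: [0.3, -0.2, -0.6]
width: 0.0082
```

```bash
python3 - <<'E'
from h import *
st=r.read_state();p=r.camera("top")
C=np.array([pix2plane(p,(y/1.4,x/1.4),.024) for x,y in((321,262),(388,260),(390,325),(324,328))]);print("steel",C.mean(0))
C=np.array([pix2plane(p,(y/1.4,x/1.4),.222) for x,y in((415,283),(494,279),(418,361))]);print("upper",C[1:].mean(0))
p=r.camera("wrist");print("bottle cap",pix2plane(p,(317/1.4,560/1.4),.088,st),"ring",pix2plane(p,(292/1.4,526/1.4),0,st))
st=r.read_state();print(st["ee_pos"],np.abs(st["joint_vel"]).max(),st["width"],st["ft_force"],st["time"])
r.close_job()
E
```

```text
steel [0.54744491 0.39529956 0.024     ]
upper [0.49117476 0.24653313 0.222     ]
bottle cap [0.51917321 0.10297991 0.088     ] ring [0.51821318 0.09944993 0.        ]
[0.44632615 0.20012405 0.22253141] 0.0034359815203187753 0.007602930751230194 [-0.74844706  0.12750291 -1.20247067] 18.925
the job is handed in; nothing more can be done
```

The bottle is in the empty ring, the white tray is peeled out and held over the freed ring, and I handed the job in at 18.9 s. The hand-in gives no verdict, so what follows rests on my own last measurements.

- **Bottle:** I slid it upright at constant height into the empty ring and let it go. My last check put it about 4 mm from the ring's middle, within the 15 mm limit. It was upright in the last views.
- **Peel:** I gripped the larger tray's lug and turned it about the far corner to about 22 degrees. Side pictures at 12 and 22 degrees showed the steel tray flat on the bench. The top camera put its centre within 1 mm of where the white tray's centre was before the peel.
- **White tray:** It is held with 40 N, and a picture shows it level. Its centre measured (0.491, 0.247) m, against the freed ring's measured middle at (0.491, 0.247) m. Its underside is about 20 cm up and the arm was still.
- **Bystanders:** They look undisturbed in the pictures. I did not measure them again, and in the last top view the arm hid the stopper.

No check failed. The cameras disagreed by 2–5 mm in places, which is inside every tolerance.

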